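# Plug in the cell probe and hold its bayonet collar home

### The arm

A 6-joint arm with a two-finger parallel gripper is mounted at the origin on the work surface. World frame = base frame: x ahead of the robot, y to its left, z up, the work surface at z = 0. Lengths are in m, angles in degrees, forces in N, time in s.
With the tool pointing down it reaches from about 0.35 to 0.875 m from the base axis. Payload 4.2 kg.
Tool frame: the origin (TCP) lies midway between the tips of the shut fingers; the grasp point (between the pads) lies 19 mm behind it; x points along the fingers, y is the direction in which the jaws open and shut, and the axes are right-handed (so a half turn about x gives the same grasp; the last joint's range is limited). The gripper opens to 87 mm and grips with 3 to 60 N. Pads are 19 mm wide; open, the fingers measure 117 mm over their backs; the gripper's body (75 mm by 190 mm) begins 51 mm behind the grasp point.
Start: joints at [83.113, 22.042, 0.453, 0, -68.411, -14.817], TCP at [0.231, 0.581, 0.188] pointing down, gripper open.
Joint ranges: [-179.83, 179.83], [-69.29, 118.12], [-61.27, 80.66], [-181.25, 117.63], [-171.15, -9.14], [-177.46, 177.46]. Speed limits (degrees/s): [159.86, 159.86, 180, 180, 180, 180].

### API

Orientations are given as a 3x3 rotation matrix whose columns are the frame's x, y, z axes.
In Python, from station import r gives the robot as it stands.
- The arm moves only by the tool play_rows, never from a script. Its argument "plan" is a list that holds one entry, the list of rows, each a list of 6 numbers: the shift along the tool's x, y, z in cm, then the turn, a rotation vector about the tool's x, y, z in units of 10 degrees (1.0 is 10 degrees). A call has 1 to 5 rows; each row is the pose to reach, as a shift and turn from the pose commanded when the call began, along the tool's axes at that moment; what a row does not reach only later rows make up. A row lasts 1/8 s, in which the tool goes at most 62.5 mm and 10.7 degrees, less where a joint would pass 70% of its speed; a pose out of reach is approached as far as the arm can. A call with a gripper value outside its range is refused whole. "hand" is the opening, from 0 (shut) to 1 (fully open), set as the call begins (left out, the last holds). The fingers move at their own pace and stop on an object; the grip force is fixed at half the most. Time passes only in rows, so rows that repeat a pose let the fingers close. It gives the time, the measured TCP pose, the force and the opening at its end, in the units of the state.
- r.sense(): the state, without advancing time (a new reading comes with each control period).
- r.capture(name): name is "scene" or "top" or "wrist"; returns (picture, depth): 384x512x3 uint8, blue, green, red; 384x512 float32, m along the optical axis (not along the pixel's ray), 0 where there is no reading.
- r.get_calibration(name): a dict with "vfov" (degrees; the focal length in pixels is half the picture's height over the tangent of half this angle, whatever the lens; pixels are square), "cx", "cy" (the principal point, pixels), "rvec" (rotation vector, rad) and "tvec" (3), from world to camera coordinates, as OpenCV has them. Camera axes: x right, y down, z forward; pixel columns grow to the right and rows downward; lengths in m; the calibration is good to about 2 mm. A picture is of the moment at which its call begins: read the wrist's pose just before it. get_calibration takes no time and is no camera call; for the wrist camera it gives the pose at the moment of the call.
- r.finish_job(): hands the job in, once; it reports no verdict.
The state is a dict: "time_s": time; "joints": joint angles; "joint_velocities": joint speeds; "effort": joint torques, N m; "tcp_pos": TCP position; "ee_rot": TCP orientation; "wrist_force": force on the tool from outside, world axes, zero at the start; "moment": the same for the moment, N m; "gripper_width": opening from 0.0 (shut) to 1.0 (fully open).
Only numpy, scipy, OpenCV 4.12 (cv2) and the standard library are available. Lean on these libraries where they do the work, as an engineer would, in place of code of your own. Each camera call takes 0.05 s, during which the arm holds its last target.

### The job

Take the probe out of its stand and push it fully down into the opening in the middle of the port on the cell base, and let go of it. Then turn the knurled collar around the port (clockwise seen from above is the shorter way) until its hidden keyways drop over the pins, and push it fully home against its spring. Finish still holding the collar pushed home (do not let go of it), with the probe still fully in, and leave the mould, the spanner and the bottle where they are.

Things in the scene. Friction and masses are not known exactly. Their poses are not given: they have to be found in the camera images.
- cell_base: Aluminium block 160 x 160 x 30 mm (x, y, z), fixed on the table. Origin: centre of its underside, on the table; z up.
- port: Round steel port, fixed upright on the middle of the cell base. From below: a flange 58 mm wide and 8 mm thick, then a boss 34 mm in diameter, 36 mm high. Origin: centre of its underside, 30 mm above the table; z up along its axis.
- flange (a point): Centre of the flange's top face, 8 mm above the port's origin, z up. Three round pins 6 mm thick stick out of the boss to a radius of 22.5 mm, 120 degrees apart, their tops 10 mm above the flange. Their directions are unknown (no yaw reading tells them) and the collar covers them.
- spring_ring (a joint): Thin sprung ring around the pins, under the collar. 0: up, its top 6 mm above the flange; 0.006 m: pressed flush with the flange. It resists with about 2 N at first and 8 N when flush.
- port_mouth (a point): Centre of the opening in the flat top of the boss, 44 mm above the port's origin: a round, upright blind hole of 7.6 mm diameter, 33 mm deep. z up. At the start the collar's top stands 2 mm above it.
- collar: Loose aluminium ring, knurled outside, 56 mm outer diameter, 28 mm high, smooth bore 36.4 mm, about 0.15 kg, sitting around the boss with about 1 mm play. At the start its underside rests on the three pins, 10 mm above the flange. Home: underside on the flange. Origin: centre of its underside; z up along its axis.
- keyways (a point): Point on the collar's axis 13 mm above its underside, where the three hidden keyways end: 10 mm wide, 120 degrees apart, open below. They meet the pins after a clockwise turn (from above) of 28 to 70 degrees, pass within about 5 degrees either way; the collar then sinks 4 mm onto the sprung ring and must be pressed 6 mm more; let go, it rises again.
- probe: Loose upright probe, 60 mm long, 40 g: steel pin 6 mm thick, 30 mm long, tapered tip; above it a black round handle 14 mm thick, 30 mm long. Origin: the pin's tip; z up to the handle. It starts in the stand, handle's shoulder on the stand's top. Fully in the port, the shoulder rests on the boss and the handle rises 28 mm above the still raised collar.
- stand: Grey block 70 x 70 x 45 mm, fixed on the table, with one hole 7.6 mm wide and 36 mm deep in the middle of its top, which holds the probe. Origin: centre of its underside.
- mould: Brass sample ring, 64 mm in outer diameter, 50 mm high, standing on the table. Bystander. Origin: centre of its underside.
- spanner: Steel spanner 170 mm long lying on the table. Bystander. Origin: middle of its underside.
- bottle: White closed bottle 60 mm in diameter, 140 mm high, standing on the table. Bystander. Origin: centre of its underside.

How it is judged:
By the outcome, as a careful person would: the job done as asked, in the order asked, and still so for the second after the job is handed in, while the arm keeps its last pose, push and grip.
It also fails if it takes over 61 s, if anything falls off the work surface, if the arm or the gripper's body presses on something with over 40 N, if the wrist force passes 120 N, or if a joint passes its speed limit or range.

## Working session

There is one attempt and no reset: what is moved stays moved. The work goes in short steps, Python scripts to look and compute and a tool call to move; the robot and the scene stay as the last step left them, time stands still between calls to the robot, and variables do not carry over. Pictures are saved under pics/ and viewed, and the job is handed in when it is done.

Besides the shell and the picture viewer there is one more tool, called after "Call:" as name([rows], argument=value, ...), one row to a line, values as JSON. play_rows: Moves the arm, as the interface text tells. Its arguments: {"type":"object","properties":{"plan":{"type":"array","items":{"type":"array","items":{"type":"array","items":{"type":"number"}}}},"hand":{"type":"number"}},"required":["plan"]}

```bash
ls; mkdir -p pics; python3 - <<'E'
from station import r
import cv2,numpy as np
s=r.sense()
for k in s: print(k,np.round(s[k],4).tolist())
for n in ["scene","top","wrist"]:
    c=r.get_calibration(n); print(n,c)
    p,d=r.capture(n); cv2.imwrite(f"pics/a_{n}.png",p); np.save(f"pics/a_{n}_d.npy",d)
    np.save(f"pics/a_{n}_c.npy",c,allow_pickle=True)
E
```

```text
pics
time_s 0.0
joints [83.1104, 22.0911, 0.3786, -0.0293, -68.4121, -14.8174]
joint_velocities [0.062, 0.0103, -0.0749, -0.0781, 0.0803, -0.0729]
effort [0.0009, -39.0665, 18.7403, 4.2196, 0.0109, -0.0002]
tcp_pos [0.2309, 0.58, 0.1867]
ee_rot [[-0.0007, -0.37, -0.929], [-0.0021, -0.929, 0.37], [-1.0, 0.0022, -0.0001]]
wrist_force [-0.1662, 0.134, 0.5087]
moment [-0.0113, -0.0006, -0.0092]
gripper_width 0.9936
scene {'vfov': 55.60131055247617, 'cx': 253.620695687549, 'cy': 190.23994424449626, 'rvec': array([ 1.82751567,  1.93189446, -0.63111689]), 'tvec': array([ 0.0294268 , -0.40143814,  1.32863099])}
top {'vfov': 49.892459843545396, 'cx': 250.8671813637459, 'cy': 190.72305286525108, 'rvec': array([ 2.14680727, -2.16202257,  0.18562628]), 'tvec': array([-0.02348988,  0.57510619,  1.18785165])}
wrist {'vfov': 62.4653172140485, 'cx': 254.72427191924174, 'cy': 189.7214431391524, 'rvec': array([-1.65615674,  2.44420051,  0.36241719]), 'tvec': array([ 0.6247051 , -0.03545552,  0.39100867])}
```

View pics/a_scene.png

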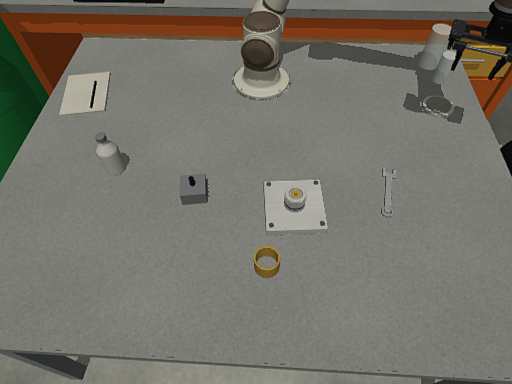

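View pics/a_top.png

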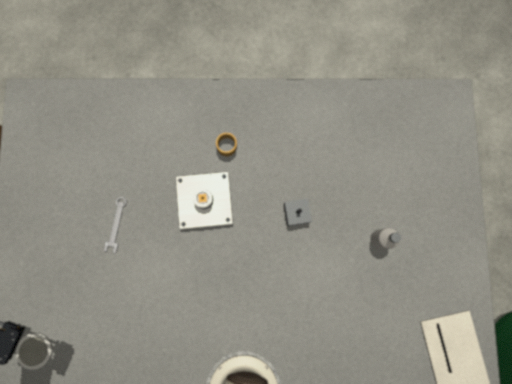

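View pics/a_wrist.png

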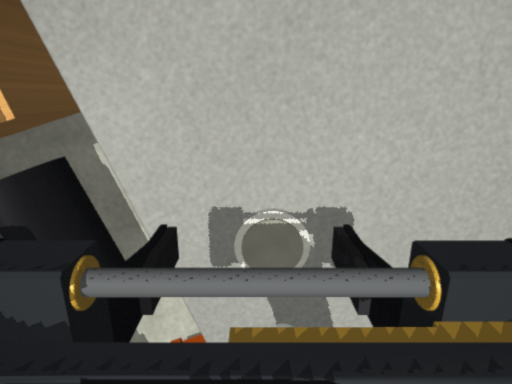

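The scene view shows the base and collar at about (294,198), the probe and stand at (193,185), the mould at (266,262), the spanner at (388,190) and the bottle at (110,155). The top view shows the collar at (203,200), the probe at (298,212) and the mould at (227,143). The gripper is empty. Next I measure positions using depth.

```bash
cat > h.py <<'E'
import cv2,numpy as np
def load(t,n): return cv2.imread(f"pics/{t}_{n}.png"),np.load(f"pics/{t}_{n}_d.npy"),np.load(f"pics/{t}_{n}_c.npy",allow_pickle=True).item()
def grab(r,t,n):
    c=r.get_calibration(n); p,d=r.capture(n)
    cv2.imwrite(f"pics/{t}_{n}.png",p);np.save(f"pics/{t}_{n}_d.npy",d);np.save(f"pics/{t}_{n}_c.npy",c,allow_pickle=True)
    return p,d,c
def f(c,H=384): return H/2/np.tan(np.radians(c["vfov"])/2)
def ext(c): return cv2.Rodrigues(np.array(c["rvec"]))[0],np.array(c["tvec"]).ravel()
def cloud(d,c):
    R,t=ext(c);v,u=np.mgrid[0:d.shape[0],0:d.shape[1]]
    P=np.stack([(u-c["cx"])/f(c)*d,(v-c["cy"])/f(c)*d,d],-1)
    W=(P-t)@R; W[d==0]=np.nan
    return W
def ray_z(c,u,v,z):
    R,t=ext(c); o=-R.T@t; k=R.T@np.array([(u-c["cx"])/f(c),(v-c["cy"])/f(c),1]); return o+k*(z-o[2])/k[2]
def proj(c,X):
    R,t=ext(c);P=np.asarray(X)@R.T+t; return P[...,:2]/P[...,2:]*f(c)+[c["cx"],c["cy"]]
E
python3 - <<'E'
from h import *
for n in ["top","scene"]:
    p,d,c=load("a",n);W=cloud(d,c)
    print(n)
    m=np.isfinite(W[...,2])&(W[...,0]>.35)&(W[...,0]<.9)&(abs(W[...,1])<.45)&(W[...,2]>.012)&(W[...,2]<.3)
    k,l,st,ce=cv2.connectedComponentsWithStats(m.astype(np.uint8))
    for i in range(1,k):
        if st[i,4]<15: continue
        w=W[l==i]; z=w[:,2]; tp=w[z>np.percentile(z,97)-.006]
        print(st[i],"min",w.min(0).round(3),"max",w.max(0).round(3),"top mean",tp.mean(0).round(4),len(tp))
    tb=W[(W[...,0]>.35)&(W[...,0]<.9)&(abs(W[...,1])<.4)&(abs(W[...,2])<.01)]; print("table z",np.nanmedian(tb[:,2]))
E
python3 - <<'E'
import cv2
p=cv2.imread("pics/a_top.png");cv2.imwrite("pics/b_top.png",cv2.resize(p[130:240,160:320],None,fx=5,fy=5,interpolation=cv2.INTER_NEAREST))
p=cv2.imread("pics/a_scene.png");cv2.imwrite("pics/b_scene.png",cv2.resize(p[160:280,170:340],None,fx=4.6,fy=4.6,interpolation=cv2.INTER_NEAREST))
E
```

```text
top
[215 132  22  24 215] min [0.691 0.016 0.012] max [0.755 0.08  0.057] top mean [0.7221 0.047  0.0505] 86
[ 175  172   58   57 2822] min [0.466 0.029 0.013] max [0.636 0.201 0.084] top mean [0.551  0.115  0.0752] 267
[283 198  29  28 598] min [ 0.474 -0.205  0.012] max [ 0.553 -0.125  0.081] top mean [ 0.5124 -0.165   0.0754] 21
[370 228  31  21 509] min [ 0.402 -0.444  0.012] max [ 0.46  -0.386  0.145] top mean [ 0.4312 -0.4169  0.1408] 82
table z 0.0003308073550145421
scene
[ 95 133  30  41 761] min [ 0.414 -0.445  0.012] max [ 0.463 -0.389  0.143] top mean [ 0.4344 -0.4181  0.1398] 71
[180 174  27  29 722] min [ 0.474 -0.206  0.012] max [ 0.554 -0.128  0.077] top mean [ 0.5155 -0.1666  0.0721] 30
[ 263  180   65   54 3128] min [0.468 0.027 0.012] max [0.639 0.199 0.08 ] top mean [0.5538 0.1129 0.0748] 309
[254 246  26  31 447] min [0.691 0.015 0.012] max [0.756 0.077 0.053] top mean [0.7238 0.0459 0.0496] 171
table z 0.00019245966984929612
```

View pics/b_top.png

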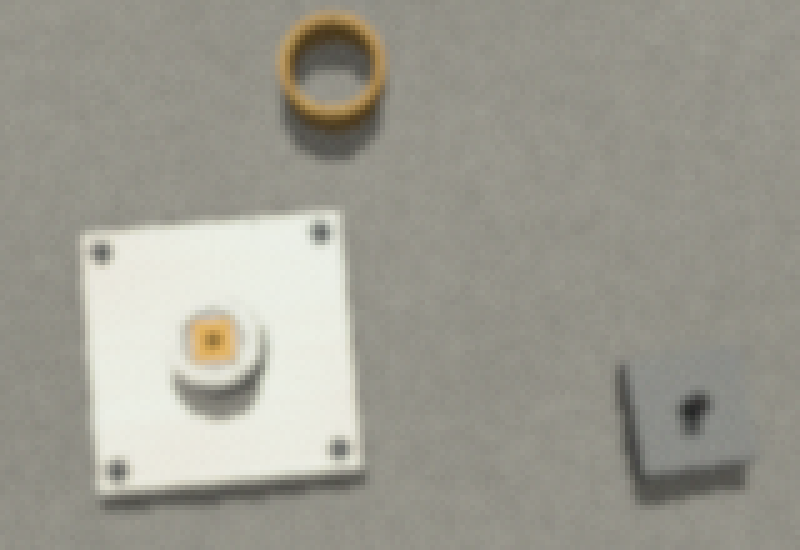

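View pics/b_scene.png

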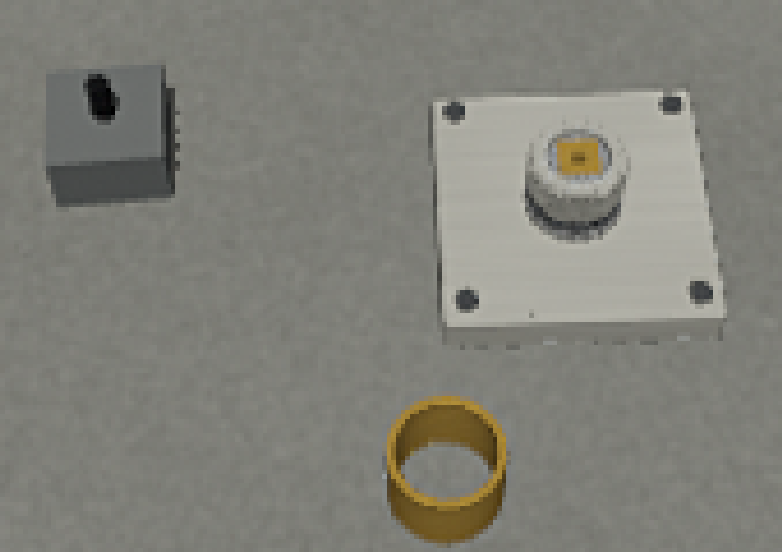

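```bash
cat > plan.py <<'E'
import sys,numpy as np
from scipy.spatial.transform import Rotation as Ro
from station import r
# target TCP x y z (m), yaw of tool y (deg, world); prints calls of up to 5 rows for the first call and remaining
def Rdown(yaw):
    a=np.radians(yaw);y=np.array([np.cos(a),np.sin(a),0]);x=np.array([0,0,-1.]);return np.stack([x,y,np.cross(x,y)],1)
def go(p,yaw,n=None):
    s=r.sense();P=np.array(s["tcp_pos"]);R=np.array(s["ee_rot"]);d=np.array(p)-P
    sh=R.T@d*100; rv=Ro.from_matrix(R.T@Rdown(yaw)).as_rotvec(degrees=True)/10
    k=max(np.linalg.norm(sh)/5.5,np.linalg.norm(rv)/.95,1e-6)
    print("shift cm",sh.round(2),"turn",rv.round(2),"rows needed",round(k,1))
    for i in range(1,6):
        f=min(i/k,1) if n is None else min(i/n,1)
        print(np.round(np.r_[sh*f,rv*f],2).tolist())
if __name__=="__main__":
    a=[float(v) for v in sys.argv[1:]]
    go(a[:3],a[3],a[4] if len(a)>4 else None)
E
python3 plan.py 0.47 -0.166 0.19 162; python3 - <<'E'
from h import *
p,d,c=load("a","wrist");R,t=ext(c);o=-R.T@t
T=np.array([[-.0007,-.37,-.929],[-.0021,-.929,.37],[-1,.0022,-.0001]]);P=np.array([.2309,.58,.1867])
print("cam in tool",T.T@(o-P),"cam axes in tool\n",(T.T@R.T).round(3)); print(proj(c,P))
E
```

```text
shift cm [ -0.19  60.49 -49.82] turn [ 8.63 -0.01 -0.01] rows needed 14.2
[-0.01, 4.25, -3.5, 0.61, -0.0, -0.0]
[-0.03, 8.49, -6.99, 1.21, -0.0, -0.0]
[-0.04, 12.74, -10.49, 1.82, -0.0, -0.0]
[-0.05, 16.98, -13.99, 2.42, -0.0, -0.0]
[-0.07, 21.23, -17.48, 3.03, -0.0, -0.0]
cam in tool [-0.19651349 -0.0006727  -0.0804047 ] cam axes in tool
 [[ 0.    -0.291  0.957]
 [ 1.    -0.    -0.   ]
 [ 0.     0.957  0.291]]
[255.8910508  219.13199641]
```

Call:
play_rows([
  [[0, 4.2, -3.5, 0.6, 0, 0], [0, 8.5, -7, 1.2, 0, 0], [0, 12.7, -10.5, 1.8, 0, 0], [0, 17, -14, 2.4, 0, 0], [0, 21.2, -17.5, 3, 0, 0]],
], hand=1)

```text
time_s: 0.78
tcp_pos: [0.3154, 0.3171, 0.1877]
ee_rot: [[-0.0, -0.787, -0.617], [-0.0, -0.617, 0.787], [-1.0, 0.0, -0.0]]
wrist_force: [-0.1, 0.7, 0.6]
gripper_width: 1.003
```

```bash
python3 plan.py 0.513 -0.166 0.14 162
```

```text
shift cm [  4.78  14.28 -50.2 ] turn [ 5.61 -0.   -0.  ] rows needed 9.5
[0.5, 1.5, -5.27, 0.59, -0.0, -0.0]
[1.0, 3.0, -10.54, 1.18, -0.0, -0.0]
[1.5, 4.5, -15.8, 1.77, -0.0, -0.0]
[2.01, 5.99, -21.07, 2.36, -0.0, -0.0]
[2.51, 7.49, -26.34, 2.94, -0.0, -0.0]
```

Call:
play_rows([
  [[0, 1.5, -5.3, 0.6, 0, 0], [0, 3, -10.5, 1.2, 0, 0], [0, 4.5, -15.8, 1.8, 0, 0], [1, 6, -21, 2.4, 0, 0], [2, 7.5, -26.3, 2.9, 0, 0]],
])

```text
time_s: 1.4
tcp_pos: [0.4198, 0.0645, 0.1679]
ee_rot: [[0.001, -0.987, -0.159], [0.001, -0.159, 0.987], [-1.0, -0.001, 0.0]]
wrist_force: [1.1, 0.7, 0.2]
gripper_width: 1.002
```

```bash
python3 plan.py 0.513 -0.166 0.14 162
```

```text
shift cm [  2.78  -5.53 -24.24] turn [2.72 0.   0.01] rows needed 4.5
[0.61, -1.22, -5.33, 0.6, 0.0, 0.0]
[1.22, -2.43, -10.66, 1.19, 0.0, 0.0]
[1.83, -3.65, -15.99, 1.79, 0.0, 0.0]
[2.45, -4.86, -21.32, 2.39, 0.0, 0.0]
[2.78, -5.53, -24.24, 2.72, 0.0, 0.01]
```

Call:
play_rows([
  [[0.6, -1.2, -5.3, 0.6, 0, 0], [1.2, -2.4, -10.7, 1.2, 0, 0], [1.8, -3.7, -16, 1.8, 0, 0], [2.4, -4.9, -21, 2.4, 0, 0], [2.8, -5.5, -23.8, 2.7, 0, 0]],
])

```text
time_s: 2.02
tcp_pos: [0.5124, -0.1621, 0.139]
ee_rot: [[-0.001, -0.951, 0.308], [-0.0, 0.308, 0.951], [-1.0, 0.001, -0.0]]
wrist_force: [-0.5, 0.5, 0.2]
gripper_width: 0.999
```

```bash
python3 - <<'E'
from h import *
from station import r
s=r.sense();print(np.array(s["tcp_pos"]).round(4),np.array(s["joint_velocities"]).round(1))
p,d,c=grab(r,"c","wrist")
W=cloud(d,c)
m=(W[...,2]>.058)&(W[...,2]<.09)&(np.hypot(W[...,0]-.513,W[...,1]+.166)<.05)
print(m.sum(),np.nanmean(W[m],0)); vv,uu=np.nonzero(m);print(uu.mean(),vv.mean())
s=r.sense();print(np.array(s["tcp_pos"]).round(4),np.array(s["joint_velocities"]).round(1))
E
```

```text
[ 0.5124 -0.1621  0.139 ] [-23.1  14.2  15.3  -0.3  -1.1   0.6]
268 [ 0.51270788 -0.16669649  0.07181957]
252.94776119402985 184.41417910447763
[ 0.513  -0.1638  0.1383] [ 3.2 -2.  -2.5 -1.1 -0.1 -0.2]
```

View pics/c_wrist.png

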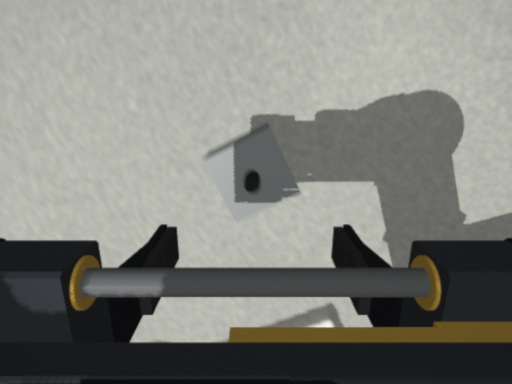

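The probe handle is at (252,181), between the open fingers and on top of the stand. The arm was still moving, so I measure again at rest.

```bash
cat > meas.py <<'E'
from h import *
def black(p,d,c,x0,y0,z,rad=.03,thr=45,tag=None):
    W=cloud(d,c)
    m=(W[...,2]>z-.004)&(W[...,2]<z+.004)&(np.hypot(W[...,0]-x0,W[...,1]-y0)<rad)
    return m
E
python3 - <<'E'
from h import *
from station import r
p,d,c=grab(r,"d","wrist")
s=r.sense();print(np.array(s["tcp_pos"]).round(4),np.array(s["joint_velocities"]).round(1),np.array(s["ee_rot"]).round(4).tolist())
W=cloud(d,c)
near=np.hypot(W[...,0]-.513,W[...,1]+.166)<.02
print("z hist",np.histogram(W[near][:,2],bins=np.arange(.04,.085,.003)))
m=near&(W[...,2]>.071)
print(m.sum(),W[m].mean(0),(W[m].max(0)+W[m].min(0))/2,W[m].max(0)-W[m].min(0))
(cx,cy),_=cv2.minEnclosingCircle(np.argwhere(m)[:,::-1].astype(np.float32)); print(cx,cy,ray_z(c,cx,cy,.075))
cv2.imwrite("pics/d_crop.png",cv2.resize(p[120:240,180:340],None,fx=5,fy=5,interpolation=cv2.INTER_NEAREST))
E
```

```text
[ 0.5122 -0.1621  0.1385] [ 2.8 -2.  -1.8 -0.7 -0.4 -0. ] [[-0.002, -0.9513, 0.3081], [-0.0001, 0.3081, 0.9514], [-1.0, 0.0019, -0.0007]]
z hist (array([ 16, 993,  28,   8,  17,   9,  17,   7,  25,  13,  17, 186,   3,
         0,   0]), array([0.04 , 0.043, 0.046, 0.049, 0.052, 0.055, 0.058, 0.061, 0.064,
       0.067, 0.07 , 0.073, 0.076, 0.079, 0.082, 0.085]))
203 [ 0.5130952  -0.16577211  0.07626947] [ 0.51315228 -0.17229222  0.17086533] [0.01329289 0.02690051 0.19969526]
248.0 259.5 [ 0.53974218 -0.10264031  0.075     ]
```

View pics/d_crop.png

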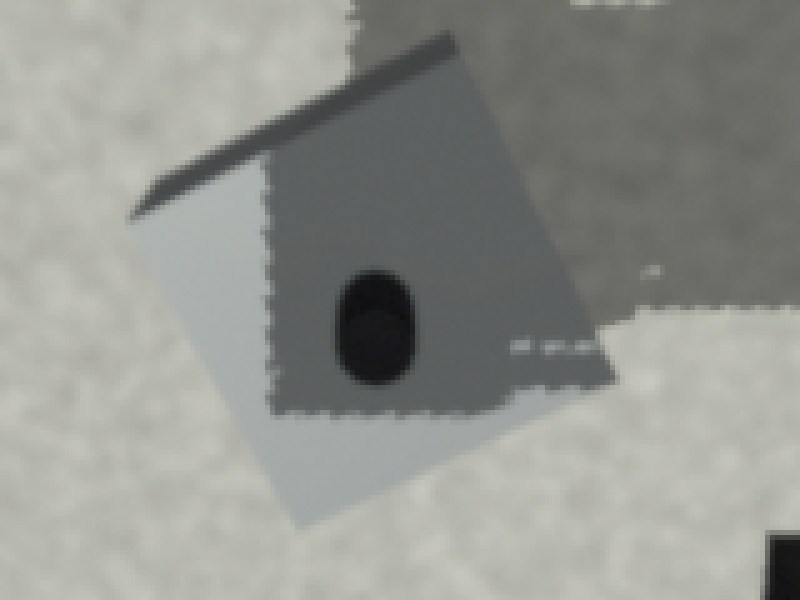

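```bash
python3 - <<'E'
from h import *
from station import r
p,d,c=load("d","wrist")
R,t=ext(c);o=-R.T@t; print("cam",o)
print(ray_z(c,255.0,189.2,.075), proj(c,[.513,-.1658,.075]))
W=cloud(d,c); m=(np.hypot(W[...,0]-.513,W[...,1]+.166)<.012)&(W[...,2]>.071)&(W[...,2]<.08); print(m.sum(),np.median(W[m],0),W[m].mean(0),W[m].min(0),W[m].max(0))
for i in range(4): s=r.sense();print(s["time_s"],np.array(s["tcp_pos"]).round(4),np.array(s["joint_velocities"]).round(1))
E
```

```text
cam [ 0.48884758 -0.23943555  0.33480377]
[ 0.51268155 -0.16478034  0.075     ] [254.27678647 188.22719806]
201 [ 0.51316543 -0.16563389  0.07439803] [ 0.51313872 -0.16557727  0.07435119] [ 0.50650584 -0.17202373  0.0710177 ] [ 0.51979873 -0.15884196  0.07629491]
2.125 [ 0.5122 -0.1621  0.1385] [ 2.8 -2.  -1.8 -0.7 -0.4 -0. ]
2.125 [ 0.5122 -0.1621  0.1385] [ 2.8 -2.  -1.8 -0.7 -0.4 -0. ]
2.125 [ 0.5122 -0.1621  0.1385] [ 2.8 -2.  -1.8 -0.7 -0.4 -0. ]
2.125 [ 0.5122 -0.1621  0.1385] [ 2.8 -2.  -1.8 -0.7 -0.4 -0. ]
```

Call:
play_rows([
  [[2, -0.15, -0.28, 0, 0, 0], [4.3, -0.15, -0.28, 0, 0, 0], [4.3, -0.15, -0.28, 0, 0, 0], [4.3, -0.15, -0.28, 0, 0, 0]],
])

```text
time_s: 2.62
tcp_pos: [0.5133, -0.1627, 0.0978]
ee_rot: [[0.001, -0.953, 0.303], [-0.0, 0.303, 0.953], [-1.0, -0.001, -0.0]]
wrist_force: [-0.1, 0.3, 0.4]
gripper_width: 1.002
```

```bash
python3 - <<'E'
from h import *
from station import r
s=r.sense();print(np.array(s["tcp_pos"]).round(4),np.array(s["joint_velocities"]).round(1))
p,d,c=grab(r,"e","wrist")
s=r.sense();print(np.array(s["tcp_pos"]).round(4),np.array(s["joint_velocities"]).round(1))
W=cloud(d,c); m=(np.hypot(W[...,0]-.513,W[...,1]+.166)<.012)&(W[...,2]>.071)&(W[...,2]<.08); print(m.sum(),np.median(W[m],0),W[m].mean(0),W[m].min(0),W[m].max(0))
print(proj(c,np.array(s["tcp_pos"])*[1,1,0]+[0,0,.075]),proj(c,[.5128,-.1652,.075]))
cv2.imwrite("pics/e_crop.png",cv2.resize(p[120:270,155:355],None,fx=4,fy=4,interpolation=cv2.INTER_NEAREST))
E
```

```text
[ 0.5133 -0.1627  0.0978] [-0.1 -0.5  0.6  0.1  0.  -0. ]
[ 0.5135 -0.1627  0.098 ] [-0.1 -0.2  0.2 -0.2  0.1  0. ]
272 [ 0.51306529 -0.16556176  0.07430461] [ 0.51306851 -0.16558594  0.07424432] [ 0.50649068 -0.17181613  0.07151499] [ 0.51997564 -0.1583738   0.07592571]
[254.83102404 206.53102565] [254.71509451 203.22844139]
```

View pics/e_crop.png

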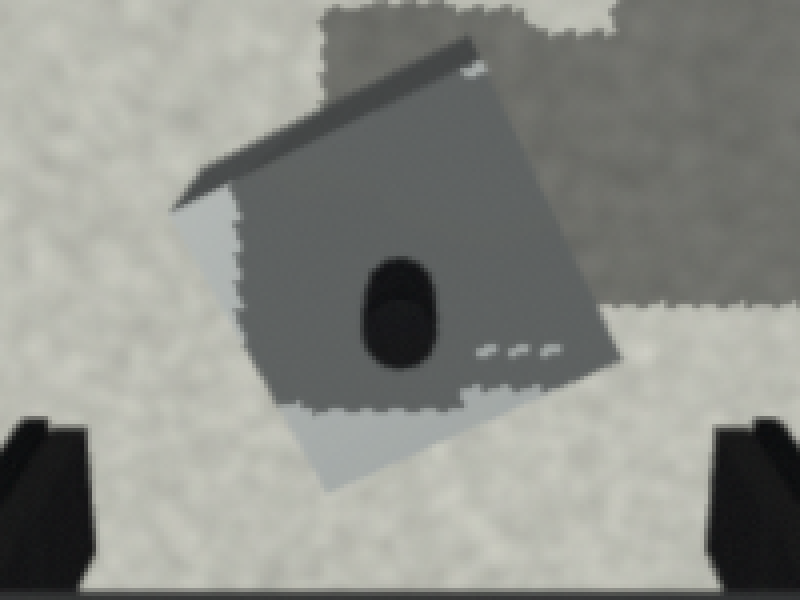

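The handle top is at about (255,203), midway between the fingers (midpoint u=255). It needs -2.7 mm along the tool z. Now I descend and grip.

Call:
play_rows([
  [[1.5, 0, -0.27, 0, 0, 0], [3.5, 0, -0.27, 0, 0, 0], [4.7, 0, -0.27, 0, 0, 0], [4.7, 0, -0.27, 0, 0, 0], [4.7, 0, -0.27, 0, 0, 0]],
])

```text
time_s: 3.3
tcp_pos: [0.5124, -0.1657, 0.0503]
ee_rot: [[0.001, -0.953, 0.304], [-0.0, 0.304, 0.953], [-1.0, -0.001, 0.0]]
wrist_force: [0.7, -0.1, 0.1]
gripper_width: 1.001
```

Call:
play_rows([
  [[0, 0, 0, 0, 0, 0], [0, 0, 0, 0, 0, 0], [0, 0, 0, 0, 0, 0], [0, 0, 0, 0, 0, 0]],
], hand=0)

```text
time_s: 3.8
tcp_pos: [0.5119, -0.1656, 0.05]
ee_rot: [[0.0, -0.953, 0.304], [0.0, 0.304, 0.953], [-1.0, -0.0, 0.0]]
wrist_force: [0.1, 0.4, 0.2]
gripper_width: 0.631
```

Call:
play_rows([
  [[0, 0, 0, 0, 0, 0], [0, 0, 0, 0, 0, 0], [0, 0, 0, 0, 0, 0], [0, 0, 0, 0, 0, 0], [0, 0, 0, 0, 0, 0]],
])

```text
time_s: 4.42
tcp_pos: [0.5119, -0.1656, 0.0499]
ee_rot: [[-0.0, -0.953, 0.304], [-0.0, 0.304, 0.953], [-1.0, 0.0, -0.0]]
wrist_force: [0.8, -0.0, 0.2]
gripper_width: 0.065
```

Call:
play_rows([
  [[0, 0, 0, 0, 0, 0], [0, 0, 0, 0, 0, 0], [0, 0, 0, 0, 0, 0]],
])

```text
time_s: 4.8
tcp_pos: [0.5119, -0.1656, 0.0499]
ee_rot: [[-0.0, -0.953, 0.304], [0.0, 0.304, 0.953], [-1.0, 0.0, -0.0]]
wrist_force: [0.3, -0.1, -0.2]
gripper_width: 0.006
```

The gripper shut fully, and the handle should have stopped it at about 0.16. I look before doing anything else.

```bash
python3 - <<'E'
from h import *
from station import r
for n in ["wrist","scene"]:
    p,d,c=grab(r,"f",n)
    if n=="scene": cv2.imwrite("pics/f_crop.png",cv2.resize(p[90:240,100:300],None,fx=4,fy=4,interpolation=cv2.INTER_NEAREST))
E
```

```text
(no output)
```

View pics/f_wrist.png

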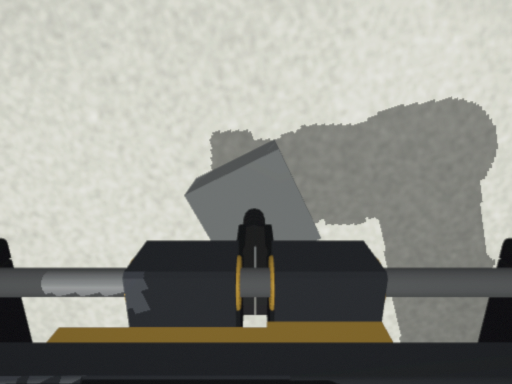

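View pics/f_crop.png

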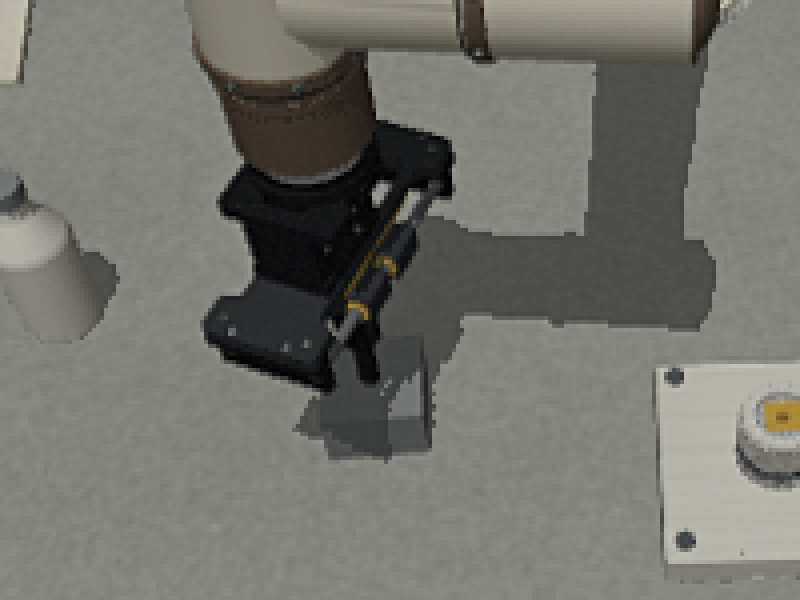

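```bash
python3 - <<'E'
from h import *
p,d,c=load("f","wrist")
for X in ([.5128,-.1652,.075],[.5119,-.1656,.0499],[.5119,-.1656,.0689]): print(X,proj(c,X))
W=cloud(d,c)
for v in range(206,300,6): print(v,d[v,254].round(3),W[v,254].round(4), W[v,246].round(4))
cv2.imwrite("pics/f2_crop.png",cv2.resize(p[180:330,180:330],None,fx=4,fy=4,interpolation=cv2.INTER_NEAREST))
E
```

```text
[0.5128, -0.1652, 0.075] [253.92623734 235.2674917 ]
[0.5119, -0.1656, 0.0499] [255.12127349 218.20280151]
[0.5119, -0.1656, 0.0689] [255.15751733 229.98468361]
206 0.214 [ 0.5106 -0.1722  0.0445] [ 0.5157 -0.1739  0.0446]
212 0.206 [ 0.5109 -0.1713  0.0533] [ 0.5166 -0.1709  0.0477]
218 0.195 [ 0.5107 -0.1716  0.0645] [ 0.5162 -0.1712  0.0595]
224 0.187 [ 0.5108 -0.1714  0.0733] [ 0.516  -0.171   0.0688]
230 0.171 [ 0.5097 -0.1745  0.0893] [ 0.5139 -0.1757  0.0889]
236 0.164 [ 0.5097 -0.1744  0.0966] [ 0.5136 -0.1758  0.0969]
242 0.157 [ 0.5097 -0.1745  0.1037] [ 0.5137 -0.1751  0.1024]
248 0.154 [ 0.5101 -0.1731  0.1073] [ 0.5135 -0.1753  0.1093]
254 0.155 [ 0.5111 -0.1701  0.1073] [ 0.5133 -0.1754  0.1155]
260 0.155 [ 0.512  -0.1672  0.1078] [ 0.5131 -0.1753  0.1209]
266 0.143 [ 0.5109 -0.1708  0.1198] [ 0.5131 -0.175   0.1254]
272 0.088 [ 0.5026 -0.1964  0.1687] [ 0.5046 -0.1973  0.1692]
278 0.086 [ 0.5027 -0.1958  0.1708] [ 0.505 -0.196  0.17 ]
284 0.085 [ 0.503  -0.1949  0.1721] [ 0.5051 -0.1953  0.1718]
290 0.086 [ 0.5037 -0.1928  0.1717] [ 0.5058 -0.1933  0.1714]
296 0.087 [ 0.5043 -0.1909  0.1715] [ 0.5067 -0.1906  0.1701]
```

View pics/f2_crop.png

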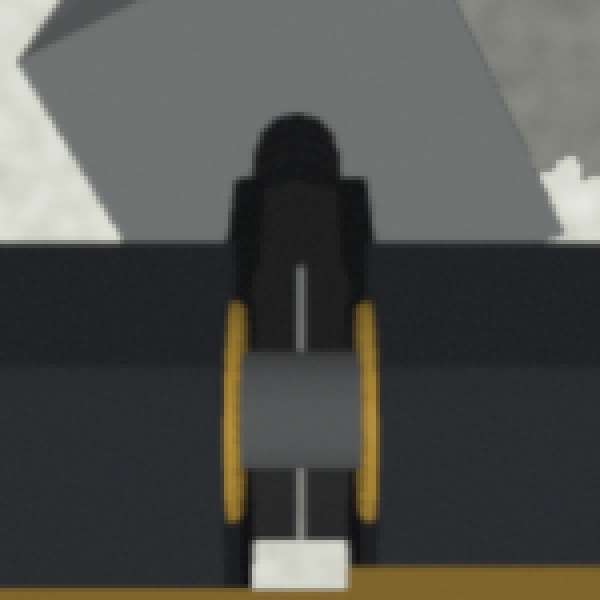

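```bash
python3 - <<'E'
from h import *
for t,P,R in (("e",[.5134,-.1627,.0979],[[0.001,-0.953,0.303],[0,0.303,0.953],[-1,-0.001,0]]),("f",[.5119,-.1656,.0499],[[0,-0.953,0.304],[0,0.304,0.953],[-1,0,0]])):
    p,d,c=load(t,"wrist");W=cloud(d,c);T=(W-P)@np.array(R)*1000
    print(t)
    for v in range(200,300,5):
        print(v,[ (int(u),T[v,u].round(0).astype(int).tolist()) for u in ((165,172,335,345) if t=="e" else (240,243,246,250,254,262,267,270))] if 1 else 0)
E
```

```text
e
200 [(165, [99, -88, 21]), (172, [97, -81, 20]), (335, [99, 79, 21]), (345, [100, 89, 21])]
205 [(165, [99, -89, 26]), (172, [98, -82, 26]), (335, [98, 79, 26]), (345, [99, 89, 26])]
210 [(165, [99, -89, 31]), (172, [99, -83, 31]), (335, [99, 80, 31]), (345, [99, 89, 31])]
215 [(165, [98, -89, 36]), (172, [98, -83, 36]), (335, [99, 80, 37]), (345, [99, 90, 37])]
220 [(165, [97, -90, 41]), (172, [98, -83, 42]), (335, [99, 80, 42]), (345, [99, 91, 42])]
225 [(165, [-36, -49, -11]), (172, [98, -84, 47]), (335, [100, 81, 48]), (345, [-36, 49, -11])]
230 [(165, [-38, -49, -9]), (172, [-38, -45, -9]), (335, [-39, 43, -9]), (345, [-41, 48, -10])]
235 [(165, [-45, -47, -9]), (172, [-43, -44, -8]), (335, [-40, 43, -6]), (345, [-45, 47, -9])]
240 [(165, [-51, -45, -9]), (172, [-45, -44, -6]), (335, [-40, 43, -3]), (345, [-52, 45, -9])]
245 [(165, [-57, -44, -9]), (172, [-46, -44, -3]), (335, [-41, 43, -1]), (345, [-57, 44, -9])]
250 [(165, [-58, -44, -7]), (172, [-45, -44, 0]), (335, [-43, 43, 1]), (345, [-58, 43, -7])]
255 [(165, [-9223372036854775808, -9223372036854775808, -922337203685477
[... 3870 characters left out ...]
-120, 2, -30]), (267, [-122, 3, -31]), (270, [-123, 4, -33])]
285 [(240, [-121, -4, -30]), (243, [-121, -3, -30]), (246, [-121, -3, -30]), (250, [-121, -2, -29]), (254, [-121, 0, -30]), (262, [-122, 2, -30]), (267, [-123, 3, -30]), (270, [-124, 4, -32])]
290 [(240, [-122, -4, -29]), (243, [-122, -3, -29]), (246, [-122, -3, -28]), (250, [-122, -2, -29]), (254, [-122, 0, -28]), (262, [-123, 2, -29]), (267, [-121, 3, -28]), (270, [-123, 4, -29])]
295 [(240, [-122, -4, -27]), (243, [-121, -3, -27]), (246, [-121, -3, -26]), (250, [-121, -2, -26]), (254, [-121, 0, -26]), (262, [-121, 2, -26]), (267, [-120, 3, -26]), (270, [-124, 4, -29])]<stdin>:6: RuntimeWarning: invalid value encountered in cast
```

The wrist depth puts the real fingertips about 36 mm behind the reported TCP, i.e. above the handle, which explains the empty grip. I check that independently with the scene camera's depth.

```bash
python3 - <<'E'
from h import *
p,d,c=load("f","scene");W=cloud(d,c)
P=np.array([.5119,-.1656,.0499]);R=np.array([[0,-0.953,0.304],[0,0.304,0.953],[-1,0,0]])
T=(W-P)@R*1000
print("proj tcp",proj(c,P),"proj +36up",proj(c,P+[0,0,.036]))
for v in range(168,204,2): print(v,[(u,T[v,u].round(0).astype(int).tolist()) for u in (184,187,190,192,195,198)])
E
python3 -c "
from h import *
p,d,c=load('f','scene');cv2.imwrite('pics/f3.png',cv2.resize(p[160:210,165:225],None,fx=10,fy=10,interpolation=cv2.INTER_NEAREST))"
```

```text
proj tcp [192.64928179 182.97095423] proj +36up [190.5985401  174.94169999]
168 [(184, [-112, -35, 13]), (187, [-122, -39, 25]), (190, [-120, -35, 31]), (192, [-118, -33, 35]), (195, [52, 85, -44]), (198, [48, 85, -33])]
170 [(184, [-72, -15, -5]), (187, [-119, -43, 27]), (190, [-109, -33, 28]), (192, [-112, -34, 35]), (195, [49, 76, -39]), (198, [50, 80, -31])]
172 [(184, [-121, -52, 24]), (187, [-119, -48, 29]), (190, [-64, -10, 8]), (192, [-51, 0, 7]), (195, [50, 69, -36]), (198, [47, 71, -26])]
174 [(184, [-122, -58, 27]), (187, [-50, -10, -3]), (190, [-55, -10, 6]), (192, [-47, -3, 8]), (195, [51, 64, -33]), (198, [5, 37, -3])]
176 [(184, [-122, -63, 30]), (187, [-41, -10, -5]), (190, [-44, -9, 4]), (192, [-43, -6, 9]), (195, [4, 27, -7]), (198, [6, 31, 0])]
178 [(184, [-117, -66, 30]), (187, [4, 12, -25]), (190, [-39, -11, 4]), (192, [-40, -10, 10]), (195, [5, 21, -4]), (198, [6, 25, 3])]
180 [(184, [4, 3, -29]), (187, [5, 7, -22]), (190, [-25, -9, 1]), (192, [-23, -6, 5]), (195, [3, 14, 0]), (198, [3, 16, 8])]
182 [(184, [3, -4, -25]), (187, [4, 0, -18]), (190, [-14, -8, -1]),
[... 786 characters left out ...]
187, [6, -35, 0]), (190, [3, -34, 8]), (192, [4, -32, 13]), (195, [4, -29, 21]), (198, [5, -25, 28])]
196 [(184, [6, -44, -5]), (187, [8, -40, 2]), (190, [8, -37, 9]), (192, [10, -34, 13]), (195, [13, -30, 20]), (198, [13, -27, 27])]
198 [(184, [17, -44, -7]), (187, [20, -39, -1]), (190, [21, -36, 6]), (192, [20, -34, 12]), (195, [23, -30, 18]), (198, [21, -28, 27])]
200 [(184, [26, -45, -9]), (187, [27, -41, -1]), (190, [28, -38, 6]), (192, [32, -34, 9]), (195, [31, -31, 18]), (198, [31, -29, 26])]
202 [(184, [37, -45, -11]), (187, [40, -40, -4]), (190, [41, -37, 3]), (192, [40, -35, 9]), (195, [42, -31, 16]), (198, [40, -29, 25])]<stdin>:6: RuntimeWarning: invalid value encountered in cast
```

View pics/f3.png

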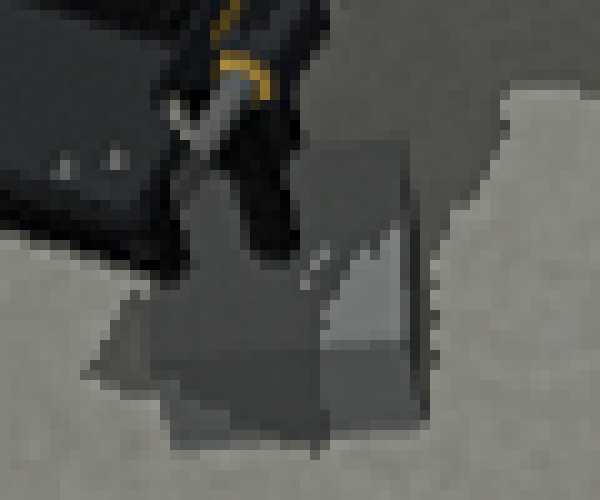

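The scene camera agrees: the finger ends at tool x of about -37 mm, then there is a gap, then the handle top at -25 mm. So the real tips lie about 36 mm above the reported TCP. I refine that figure from the saved images.

```bash
python3 - <<'E'
from h import *
for t,P,R in (("e",[.5134,-.1627,.0979],[[0.001,-0.953,0.303],[0,0.303,0.953],[-1,-0.001,0]]),("f",[.5119,-.1656,.0499],[[0,-0.953,0.304],[0,0.304,0.953],[-1,0,0]])):
    p,d,c=load(t,"wrist");W=cloud(d,c);T=(W-P)@np.array(R)*1000
    for nm,m in (("L",(T[...,1]<-3)&(T[...,1]>-60)),("R",(T[...,1]>3)&(T[...,1]<60))):
        m=m&(T[...,0]<-30)&(T[...,0]>-70)&(T[...,2]>-14)&(T[...,2]<14)
        x=T[m];x=x[np.argsort(-x[:,0])][:40];print(t,nm,m.sum(),x[::6].round(1).tolist())
E
```

```text
e L 1203 [[-33.0, -44.2, -0.2], [-34.0, -44.0, 8.7], [-34.3, -44.0, 9.2], [-34.5, -43.8, -8.3], [-34.7, -43.8, -0.4], [-34.8, -47.0, -9.0], [-35.0, -50.7, -10.3]]
e R 1206 [[-32.8, 43.6, 6.8], [-33.7, 45.6, -9.1], [-34.0, 48.8, -10.4], [-34.2, 43.4, 0.5], [-34.7, 43.4, -5.3], [-35.0, 43.5, -3.6], [-35.2, 44.1, -9.1]]
f L 367 [[-33.3, -7.9, -10.1], [-34.6, -3.4, -9.4], [-35.7, -6.1, -10.5], [-36.3, -4.5, -9.6], [-37.0, -9.4, -10.4], [-37.4, -6.6, -10.6], [-38.1, -5.0, -9.2]]
f R 324 [[-32.6, 3.3, -8.6], [-34.5, 6.5, -10.6], [-35.8, 7.6, -10.5], [-36.5, 5.9, -10.8], [-37.2, 7.0, -11.1], [-37.9, 6.9, -10.8], [-38.6, 6.9, -10.6]]
```

Tips are about 35 mm above the reported TCP, and centred laterally. I open the gripper halfway (the tips clear the handle), then descend to TCP z ≈ 0.016.

Call:
play_rows([
  [[0, 0, 0, 0, 0, 0], [0, 0, 0, 0, 0, 0], [0, 0, 0, 0, 0, 0], [0, 0, 0, 0, 0, 0], [0, 0, 0, 0, 0, 0]],
], hand=0.55)

```text
time_s: 5.52
tcp_pos: [0.5119, -0.1656, 0.0498]
ee_rot: [[-0.0, -0.953, 0.304], [-0.0, 0.304, 0.953], [-1.0, 0.0, -0.0]]
wrist_force: [-0.2, 0.1, -0.3]
gripper_width: 0.486
```

Call:
play_rows([
  [[0, -0.07, 0, 0, 0, 0], [1.2, -0.07, 0, 0, 0, 0], [2.4, -0.07, 0, 0, 0, 0], [3.4, -0.07, 0, 0, 0, 0], [3.4, -0.07, 0, 0, 0, 0]],
])

```text
time_s: 6.15
tcp_pos: [0.5116, -0.1658, 0.0145]
ee_rot: [[-0.003, -0.953, 0.304], [0.0, 0.304, 0.953], [-1.0, 0.003, -0.001]]
wrist_force: [-0.2, 0.8, 0.9]
gripper_width: 0.544
```

Call:
play_rows([
  [[0, 0, 0, 0, 0, 0], [0, 0, 0, 0, 0, 0], [0, 0, 0, 0, 0, 0], [0, 0, 0, 0, 0, 0], [0, 0, 0, 0, 0, 0]],
], hand=0)

```text
time_s: 6.78
tcp_pos: [0.5127, -0.1658, 0.0161]
ee_rot: [[0.0, -0.953, 0.304], [-0.0, 0.304, 0.953], [-1.0, -0.0, 0.0]]
wrist_force: [-0.1, 0.2, 0.7]
gripper_width: 0.152
```

Call:
play_rows([
  [[0, 0, 0, 0, 0, 0], [0, 0, 0, 0, 0, 0], [-2, 0, 0, 0, 0, 0], [-5, 0, 0, 0, 0, 0], [-9, 0, 0, 0, 0, 0]],
])

```text
time_s: 7.4
tcp_pos: [0.5115, -0.1657, 0.1056]
ee_rot: [[-0.003, -0.953, 0.304], [0.0, 0.304, 0.953], [-1.0, 0.003, -0.001]]
wrist_force: [-0.9, -0.0, -1.4]
gripper_width: 0.147
```

```bash
python3 plan.py 0.552 0.114 0.108 -168
```

```text
shift cm [-0.24  4.66 27.87] turn [-2.97  0.   -0.02] rows needed 5.1
[-0.05, 0.91, 5.42, -0.58, 0.0, -0.0]
[-0.09, 1.81, 10.85, -1.16, 0.0, -0.01]
[-0.14, 2.72, 16.27, -1.74, 0.0, -0.01]
[-0.19, 3.62, 21.7, -2.31, 0.0, -0.01]
[-0.24, 4.53, 27.12, -2.89, 0.0, -0.02]
```

Call:
play_rows([
  [[0, 0.6, 4, -0.5, 0, 0], [0, 1.6, 9.5, -1, 0, 0], [0, 2.5, 15, -1.6, 0, 0], [0, 3.4, 20.5, -2.2, 0, 0], [0, 4.3, 25.5, -2.7, 0, 0]],
])

```text
time_s: 8.02
tcp_pos: [0.549, 0.0921, 0.1056]
ee_rot: [[-0.0, -0.986, -0.165], [0.0, -0.165, 0.986], [-1.0, 0.0, 0.0]]
wrist_force: [0.0, -0.1, -0.5]
gripper_width: 0.15
```

```bash
python3 plan.py 0.552 0.114 0.108 -168 2
```

```text
shift cm [-0.24 -0.65  2.11] turn [-0.25  0.   -0.  ] rows needed 0.4
[-0.12, -0.33, 1.05, -0.13, 0.0, -0.0]
[-0.24, -0.65, 2.11, -0.25, 0.0, -0.0]
[-0.24, -0.65, 2.11, -0.25, 0.0, -0.0]
[-0.24, -0.65, 2.11, -0.25, 0.0, -0.0]
[-0.24, -0.65, 2.11, -0.25, 0.0, -0.0]
```

Call:
play_rows([
  [[0, -0.3, 1, -0.2, 0, 0], [0, -0.6, 1.8, -0.25, 0, 0], [0, -0.6, 1.8, -0.25, 0, 0], [0, -0.6, 1.8, -0.25, 0, 0]],
])

```text
time_s: 8.52
tcp_pos: [0.552, 0.1078, 0.1058]
ee_rot: [[-0.0, -0.979, -0.203], [-0.0, -0.203, 0.979], [-1.0, 0.0, -0.0]]
wrist_force: [0.1, 0.0, -0.6]
gripper_width: 0.149
```

```bash
cat > look.py <<'E'
import sys
from h import *
from station import r
t=sys.argv[1]; x0,y0,x1,y1=map(int,sys.argv[2:6]);k=float(sys.argv[6])
p,d,c=grab(r,t,"wrist"); s=r.sense(); np.save(f"pics/{t}_s.npy",s,allow_pickle=True)
print(np.array(s["tcp_pos"]).round(4),np.array(s["joint_velocities"]).round(1),np.array(s["ee_rot"]).round(4).tolist())
cv2.imwrite(f"pics/{t}_crop.png",cv2.resize(p[y0:y1,x0:x1],None,fx=k,fy=k,interpolation=cv2.INTER_CUBIC))
E
python3 look.py g 190 120 320 260 4.2
python3 - <<'E'
from h import *
p,d,c=load("g","wrist")
print(proj(c,[.552,.114,.074]),proj(c,[.552,.114,.103]))
E
```

```text
[0.552  0.1079 0.1058] [ 0.1 -0.1  0.2  0.   0.  -0. ] [[-0.0003, -0.9792, -0.2027], [-0.0001, -0.2027, 0.9792], [-1.0, 0.0003, -0.0]]
[253.71433348 210.14012742] [253.59984533 225.18567907]
```

View pics/g_crop.png

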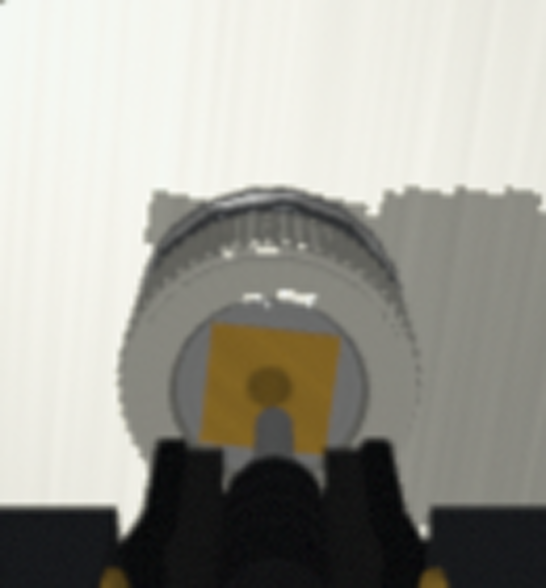

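```bash
python3 - <<'E'
from h import *
p,d,c=load("g","wrist");s=np.load("pics/g_s.npy",allow_pickle=True).item();P=np.array(s["tcp_pos"]);R=np.array(s["ee_rot"])
g=p.astype(int)
hsv=cv2.cvtColor(p,cv2.COLOR_BGR2HSV)
m=(hsv[...,0]>12)&(hsv[...,0]<28)&(hsv[...,1]>120)
m[:, :225]=0;m[:,285:]=0;m[:190]=0;m[235:]=0
# dark disc inside orange
V=hsv[...,2]; print(V[205:222,244:266])
M=ray_z(c,253.65,211.3,.074); print("mouth",M, "tool",R.T@(M-P)*1000)
for z in (.103,.105,.107):
    T=ray_z(c,254.6,216.3,z); print("pin tip",T,"tool",R.T@(T-P)*1000)
E
```

```text
[[124 124 123 124 124 124 125 124 125 126 127 128 128 130 131 129 128 127
  127 127 128 128]
 [125 124 124 124 125 123 124 123 123 123 124 125 126 128 129 131 129 128
  127 127 127 128]
 [127 125 126 124 124 122 121 115 109 107 107 109 112 120 126 129 130 130
  127 127 126 127]
 [127 126 126 125 123 117 108 102  96  94  95  96  98 106 119 126 129 130
  129 128 126 127]
 [129 127 127 125 121 109  97  92  92  92  92  91  91  94 108 122 126 129
  129 130 129 127]
 [129 128 128 126 117 100  91  90  91  92  93  92  89  88  97 115 124 127
  128 129 130 128]
 [128 128 130 127 115  97  88  90  91  92  92  93  89  88  91 107 121 126
  126 129 129 130]
 [127 127 128 127 114  95  88  90  92  93  93  92  89  87  89 105 120 126
  126 127 128 130]
 [125 126 126 125 116 102  92  91  92  92  93  91  90  87  91 107 121 125
  125 125 127 127]
 [125 125 126 125 119 107  95  91  91  93  93  91  90  89  99 112 121 124
  125 125 126 127]
 [124 125 124 125 122 116 105  96  93  94  93  92  92  98 109 118 122 124
  124 125 125 125]
 [125 123 124 124 124 122 117 112 101  96  91  92 104 111 117 122 123 124
  124 125 125 125]
 [126 125 124 124 123 124 123 117 101  85  80  81  88 100 116 123 125 123
  124 124 124 124]
 [127 127 126 124 124 123 122 108  88  79  77  77  77  83 100 118 123 124
  124 124 124 124]
 [129 127 126 126 124 124 114  92  79  77  77  77  77  76  84 107 121 124
  124 124 124 124]
 [129 130 128 126 126 124 112  86  76  77  78  77  77  76  78  97 119 124
  125 124 125 124]
 [130 130 128 127 126 124 106  83  76  77  78  77  77  76  76  95 119 126
  125 125 124 124]]
mouth [0.55185701 0.11494195 0.074     ] tool [31.83282721 -1.30998701  6.96999307]
pin tip [0.55264428 0.10750684 0.103     ] tool [ 2.83326822 -0.56573601 -0.47126225]
pin tip [0.55280543 0.10672555 0.105     ] tool [ 0.83329328 -0.56461764 -1.2690605 ]
pin tip [0.55296658 0.10594426 0.107     ] tool [-1.16668167 -0.56349927 -2.06685874]
```

The mouth is a dark disc at (253.7,211.4) with the pin tip just in front of it at (254.7,216), and the probe is upright in the jaws. I shift over the mouth and lower until the tip is a few mm above it.

Call:
play_rows([
  [[0, -0.08, 0.65, 0, 0, 0], [1, -0.08, 0.65, 0, 0, 0], [2.4, -0.08, 0.65, 0, 0, 0], [2.4, -0.08, 0.65, 0, 0, 0], [2.4, -0.08, 0.65, 0, 0, 0]],
])

```text
time_s: 9.2
tcp_pos: [0.5517, 0.1154, 0.0816]
ee_rot: [[-0.0, -0.979, -0.205], [-0.0, -0.205, 0.979], [-1.0, 0.0, -0.0]]
wrist_force: [0.4, -0.5, 0.0]
gripper_width: 0.152
```

```bash
python3 look.py i 190 150 320 260 5
python3 - <<'E'
from h import *
p,d,c=load("i","wrist");s=np.load("pics/i_s.npy",allow_pickle=True).item();P=np.array(s["tcp_pos"]);R=np.array(s["ee_rot"])
M=[.55186,.11494,.074];print(proj(c,M),R.T@(M-P)*1000)
E
```

```text
[0.5519 0.1155 0.0819] [-0.2 -0.6  0.2 -0.   0.1 -0. ] [[0.0003, -0.9788, -0.2046], [-0.0, -0.2046, 0.9788], [-1.0, -0.0003, -0.0001]]
[255.37604384 213.63778242] [ 7.93271272  0.13229748 -0.58120593]
```

View pics/i_crop.png

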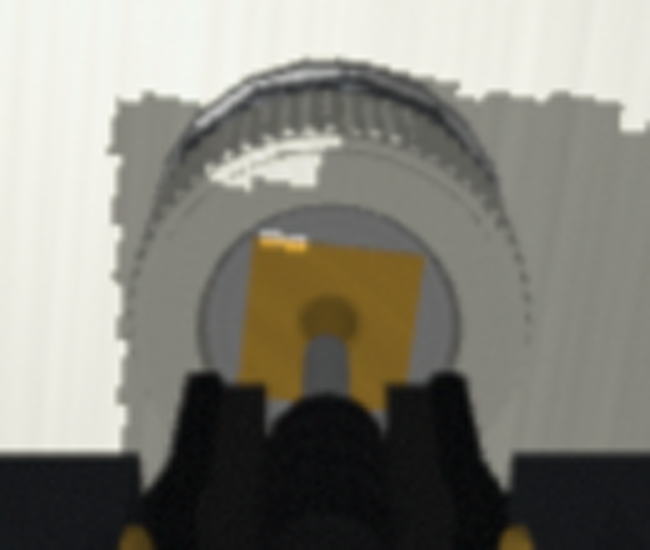

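```bash
python3 - <<'E'
from h import *
p,d,c=load("i","wrist");s=np.load("pics/i_s.npy",allow_pickle=True).item();P=np.array(s["tcp_pos"]);R=np.array(s["ee_rot"])
M=ray_z(c,255.4,214.2,.074);print("mouth",M,R.T@(M-P)*1000)
for h in (.005,.007,.009):
  print(h,proj(c,M+[0,0,h]))
  for dz in(-.001,.001): print(dz,proj(c,M+[0,0,h]+R[:,2]*dz))
print(cv2.cvtColor(p,cv2.COLOR_BGR2GRAY)[206:232,246:266])
W=cloud(d,c);T=(W-P)@R*1000
for v in range(212,232,2): print(v,T[v,252:258:2].round(1).tolist())
E
```

```text
mouth [0.55175892 0.1153427  0.074     ] [ 7.93266554  0.14883727 -0.16634503]
0.005 [255.41725284 216.90699589]
-0.001 [255.41737451 215.52404049]
0.001 [255.41713149 218.2861835 ]
0.007 [255.4243723  218.02405119]
-0.001 [255.4245049  216.63011731]
0.001 [255.42424007 219.41415308]
0.009 [255.43162166 219.16148541]
-0.001 [255.43176554 217.75640084]
0.001 [255.43147817 220.56267215]
[[ 95  95  95  95  95  95  97  96  96  97  97  99  98  99  98  99  97  97
   97  98]
 [ 96  94  94  95  95  95  95  95  97  97  97  97  99  97  99 100  98  98
   97  96]
 [ 96  95  94  95  95  95  95  94  92  91  91  94  96  97  98  99  99  98
   98  96]
 [ 96  96  96  95  94  94  89  84  79  79  80  81  84  90  96  98  99 100
   99  98]
 [ 97  97  96  95  90  84  78  73  73  73  72  73  74  80  88  95  98  98
   99  98]
 [ 97  97  96  92  85  78  73  70  72  71  72  69  70  71  80  89  96  99
   98  99]
 [ 98  98  96  89  80  72  70  71  71  71  71  70  69  68  73  83  94  98
   98  98]
 [ 99  99  97  88  75  70  69  69  71  72  71  70  69  67  67  79  89  96
   98  97]
 [ 98  98  96  88  75  69  70  7
[... 1443 characters left out ...]
 12  13  12  13  11  12  14  13  21  42  72
   92  97]]
212 [[21.5, -2.3, 3.4], [21.9, -0.8, 3.6], [24.4, 0.6, 4.5]]
214 [[16.4, -2.3, 3.0], [19.4, -0.8, 4.1], [20.0, 0.6, 4.4]]
216 [[14.7, -2.3, 3.9], [14.8, -0.8, 3.9], [15.9, 0.6, 4.3]]
218 [[-1.6, -2.1, -1.2], [-3.5, -0.8, -2.0], [-4.1, 0.5, -2.2]]
220 [[-6.8, -2.1, -2.0], [-7.7, -0.8, -2.3], [-6.3, 0.5, -1.7]]
222 [[-9.4, -2.1, -1.6], [-10.5, -0.8, -2.1], [-11.3, 0.5, -2.4]]
224 [[-13.1, -2.0, -1.8], [-13.9, -0.8, -2.2], [-14.2, 0.5, -2.3]]
226 [[-16.1, -2.0, -1.8], [-17.9, -0.8, -2.6], [-17.7, 0.4, -2.5]]
228 [[-18.8, -2.0, -1.7], [-29.1, -0.8, -6.2], [-19.9, 0.4, -2.1]]
230 [[-30.5, -1.9, -5.6], [-32.6, -0.7, -6.5], [-32.0, 0.4, -6.3]]
```

The mouth is centred at about (255.4,214) and the pin axis at u=254.75. From depth, the pin axis is at tool z +0.7 mm and the mouth at -0.2 mm. So I correct y by +0.5 mm and z by -0.9 mm, then go in gently.

Call:
play_rows([
  [[0, 0.05, -0.09, 0, 0, 0], [0.3, 0.05, -0.09, 0, 0, 0], [0.7, 0.05, -0.09, 0, 0, 0], [1.1, 0.05, -0.09, 0, 0, 0], [1.3, 0.05, -0.09, 0, 0, 0]],
])

```text
time_s: 9.88
tcp_pos: [0.5511, 0.1144, 0.0684]
ee_rot: [[-0.001, -0.979, -0.204], [-0.0, -0.204, 0.979], [-1.0, 0.001, -0.0]]
wrist_force: [0.8, 0.5, -0.2]
gripper_width: 0.152
```

Call:
play_rows([
  [[0.5, 0, 0, 0, 0, 0], [1, 0, 0, 0, 0, 0], [1.5, 0, 0, 0, 0, 0], [1.9, 0, 0, 0, 0, 0], [1.9, 0, 0, 0, 0, 0]],
])

```text
time_s: 10.5
tcp_pos: [0.5511, 0.1144, 0.0494]
ee_rot: [[-0.001, -0.979, -0.204], [-0.0, -0.204, 0.979], [-1.0, 0.001, -0.0]]
wrist_force: [0.6, -0.4, 0.1]
gripper_width: 0.151
```

Call:
play_rows([
  [[0.15, 0, 0, 0, 0, 0], [0.3, 0, 0, 0, 0, 0], [0.4, 0, 0, 0, 0, 0], [0.5, 0, 0, 0, 0, 0], [0.5, 0, 0, 0, 0, 0]],
])

```text
time_s: 11.12
tcp_pos: [0.5514, 0.1145, 0.0451]
ee_rot: [[0.0, -0.979, -0.205], [0.0, -0.205, 0.979], [-1.0, -0.0, -0.0]]
wrist_force: [-0.9, -0.5, 1.4]
gripper_width: 0.151
```

Call:
play_rows([
  [[0.1, 0, 0, 0, 0, 0], [0.2, 0, 0, 0, 0, 0], [0.2, 0, 0, 0, 0, 0]],
])

```text
time_s: 11.5
tcp_pos: [0.5515, 0.1145, 0.0449]
ee_rot: [[0.001, -0.979, -0.205], [-0.0, -0.205, 0.979], [-1.0, -0.001, -0.0]]
wrist_force: [-4.2, 0.1, 11.9]
gripper_width: 0.147
```

```bash
python3 look.py j 170 130 340 270 4.5
python3 - <<'E'
from station import r
s=r.sense(); print(s["wrist_force"],s["tcp_pos"])
E
```

```text
[0.5515 0.1145 0.0449] [-0.1 -0.1  0.   0.   0.  -0.1] [[0.001, -0.9787, -0.2053], [-0.0002, -0.2053, 0.9787], [-1.0, -0.0009, -0.0004]]
[-4.99257157  0.17742847 10.98331749] [0.5515059  0.11450024 0.04494958]
```

View pics/j_crop.png

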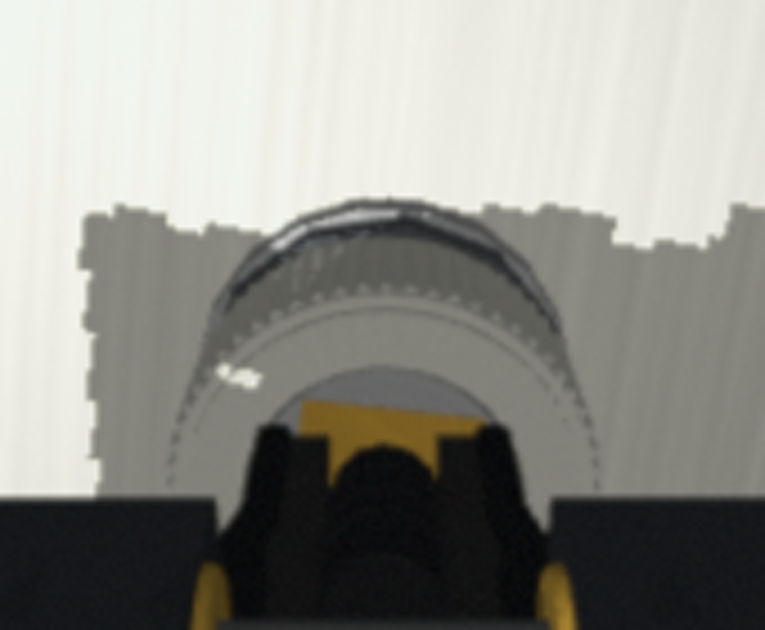

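There is 12 N of contact at TCP z 0.0449, where 0.0447 was predicted for the shoulder on the boss. I relax, open and check.

Call:
play_rows([
  [[-0.15, 0, 0, 0, 0, 0], [-0.15, 0, 0, 0, 0, 0], [-0.15, 0, 0, 0, 0, 0], [-0.15, 0, 0, 0, 0, 0], [-0.15, 0, 0, 0, 0, 0]],
], hand=1)

```text
time_s: 12.18
tcp_pos: [0.5513, 0.1144, 0.0441]
ee_rot: [[-0.0, -0.979, -0.204], [-0.0, -0.204, 0.979], [-1.0, 0.0, -0.0]]
wrist_force: [0.6, -0.9, 0.5]
gripper_width: 0.631
```

Call:
play_rows([
  [[-0.5, 0, 0, 0, 0, 0], [-2, 0, 0, 0, 0, 0], [-4, 0, 0, 0, 0, 0], [-4, 0, 0, 0, 0, 0], [-4, 0, 0, 0, 0, 0]],
])

```text
time_s: 12.8
tcp_pos: [0.551, 0.1144, 0.0843]
ee_rot: [[-0.0, -0.979, -0.204], [0.0, -0.204, 0.979], [-1.0, 0.0, 0.0]]
wrist_force: [0.3, 0.2, -0.1]
gripper_width: 0.994
```

```bash
python3 look.py k 155 110 355 260 4
python3 - <<'E'
from h import *
p,d,c=load("k","wrist");s=np.load("pics/k_s.npy",allow_pickle=True).item();P=np.array(s["tcp_pos"]);R=np.array(s["ee_rot"])
W=cloud(d,c);m=(np.hypot(W[...,0]-.5518,W[...,1]-.1148)<.012)&(W[...,2]>.095)&(W[...,2]<.12)
w=W[m];print(len(w),np.histogram(w[:,2],bins=np.arange(.094,.112,.002))); q=w[w[:,2]>.1015];print(np.median(q,0),q.min(0),q.max(0),(q.min(0)+q.max(0))/2)
m=(np.hypot(W[...,0]-.5518,W[...,1]-.1148)<.026)&(np.hypot(W[...,0]-.5518,W[...,1]-.1148)>.02)&(W[...,2]>.06)&(W[...,2]<.09); print("collar top z",np.median(W[m][:,2]))
E
```

```text
[0.5508 0.1143 0.0839] [-0.1  0.5 -0.2  0.1 -0.   0. ] [[-0.0011, -0.9789, -0.2042], [-0.0002, -0.2042, 0.9789], [-1.0, 0.0011, -0.0]]
464 (array([ 17,  29,  21,  29, 309,  59,   0,   0]), array([0.094, 0.096, 0.098, 0.1  , 0.102, 0.104, 0.106, 0.108, 0.11 ]))
[0.55201457 0.11460259 0.103367  ] [0.5451195  0.10810201 0.10153787] [0.55865362 0.12170319 0.10505355] [0.55188656 0.1149026  0.10329571]
collar top z 0.07524097635919369
```

View pics/k_crop.png

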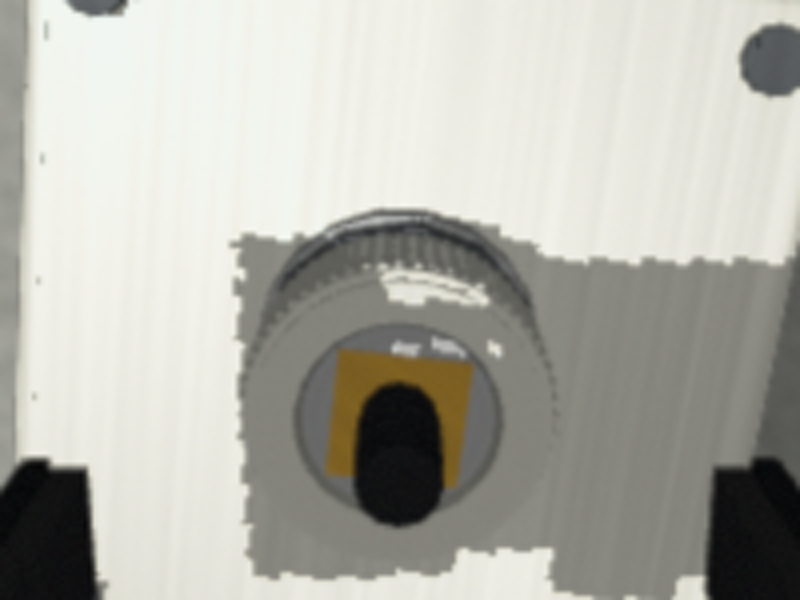

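The probe is fully in: its handle top measures 0.1033, against 0.0743 measured (0.075 nominal) in the stand. The collar top is still up at 0.075. Now I lower around the collar, with the jaws centred on u=255.

Call:
play_rows([
  [[1.5, -0.03, 0.06, 0, 0, 0], [3.5, -0.03, 0.06, 0, 0, 0], [5.3, -0.03, 0.06, 0, 0, 0], [6.6, -0.03, 0.06, 0, 0, 0], [6.6, -0.03, 0.06, 0, 0, 0]],
])

```text
time_s: 13.48
tcp_pos: [0.5504, 0.1146, 0.0166]
ee_rot: [[-0.003, -0.979, -0.204], [-0.002, -0.204, 0.979], [-1.0, 0.004, -0.001]]
wrist_force: [-0.2, 0.2, 0.4]
gripper_width: 1.0
```

Call:
play_rows([
  [[0, 0, 0, 0, 0, 0], [0, 0, 0, 0, 0, 0], [0, 0, 0, 0, 0, 0], [0, 0, 0, 0, 0, 0], [0, 0, 0, 0, 0, 0]],
], hand=0)

```text
time_s: 14.1
tcp_pos: [0.5517, 0.1152, 0.0187]
ee_rot: [[0.001, -0.979, -0.205], [0.0, -0.205, 0.979], [-1.0, -0.001, 0.0]]
wrist_force: [-0.7, -0.2, 1.4]
gripper_width: 0.637
```

```bash
python3 look.py l 100 90 410 290 2.5; python3 - <<'E'
from station import r
s=r.sense(); print(s["wrist_force"],s["tcp_pos"],s["moment"],s["gripper_width"],s["joints"])
E
```

```text
[0.5517 0.1152 0.0187] [-0.1  0.  -0.   0.  -0.  -0. ] [[0.0006, -0.9788, -0.2046], [0.0002, -0.2046, 0.9788], [-1.0, -0.0006, 0.0]]
[-0.95039257 -0.11819988  1.21302996] [0.55171014 0.11522226 0.0187075 ] [ 0.04336352  0.05652874 -0.02705327] 0.6417885341807176 [ 2.82721679e+01  2.63664431e+01 -2.03161786e+01  1.13072593e-02
 -4.32839134e+01 -1.64733909e+01]
```

View pics/l_crop.png

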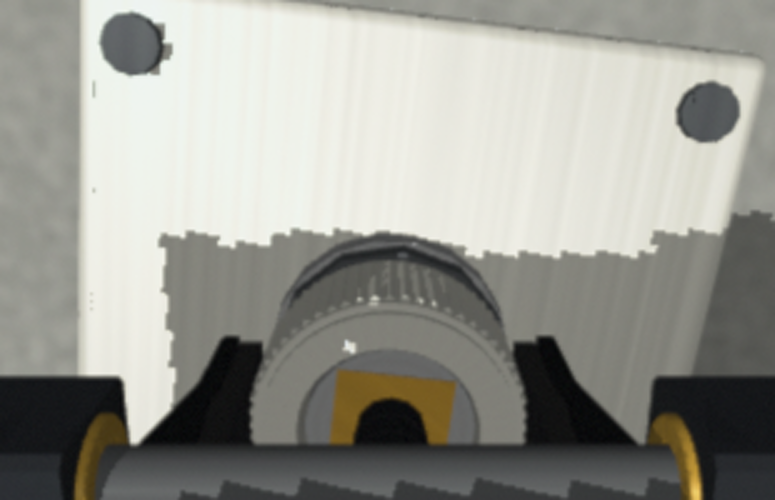

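The collar is gripped (0.64 × 87 mm ≈ 56 mm). I press lightly, then turn clockwise in small steps.

Call:
play_rows([
  [[0, 0, 0, 0, 0, 0], [0, 0, 0, 0, 0, 0], [0.1, 0, 0, 0, 0, 0], [0.2, 0, 0, 0, 0, 0], [0.2, 0, 0, 0, 0, 0]],
])

```text
time_s: 14.78
tcp_pos: [0.5518, 0.1152, 0.0184]
ee_rot: [[0.001, -0.979, -0.205], [-0.0, -0.205, 0.979], [-1.0, -0.001, -0.0]]
wrist_force: [-4.3, 0.3, 13.5]
gripper_width: 0.638
```

Call:
play_rows([
  [[0, 0, 0, 0.4, 0, 0], [0, 0, 0, 0.8, 0, 0], [0, 0, 0, 1.2, 0, 0], [0, 0, 0, 1.6, 0, 0], [0, 0, 0, 2, 0, 0]],
])

```text
time_s: 15.4
tcp_pos: [0.5523, 0.1148, 0.0184]
ee_rot: [[0.002, -0.99, 0.143], [-0.001, 0.143, 0.99], [-1.0, -0.002, -0.0]]
wrist_force: [-2.9, -1.7, 11.7]
gripper_width: 0.638
```

Call:
play_rows([
  [[0, 0, 0, 0.25, 0, 0], [0, 0, 0, 0.5, 0, 0], [0, 0, 0, 0.75, 0, 0], [0, 0, 0, 0.75, 0, 0]],
])

```text
time_s: 15.9
tcp_pos: [0.5522, 0.1148, 0.0181]
ee_rot: [[0.001, -0.963, 0.27], [-0.001, 0.27, 0.963], [-1.0, -0.002, -0.0]]
wrist_force: [-1.0, -0.8, 10.4]
gripper_width: 0.638
```

Call:
play_rows([
  [[0, 0, 0, 0.2, 0, 0], [0, 0, 0, 0.4, 0, 0], [0, 0, 0, 0.6, 0, 0], [0, 0, 0, 0.6, 0, 0]],
])

```text
time_s: 16.4
tcp_pos: [0.5514, 0.1152, 0.0164]
ee_rot: [[-0.0, -0.929, 0.37], [0.0, 0.37, 0.929], [-1.0, 0.0, 0.0]]
wrist_force: [0.1, 0.1, 2.6]
gripper_width: 0.64
```

The collar dropped between 27.5° and 33.5° of turn: z fell 2 mm and the force fell from about 12 N to 2.6 N. I push down onto the spring in steps.

Call:
play_rows([
  [[0.1, 0, 0, 0, 0, 0], [0.2, 0, 0, 0, 0, 0], [0.3, 0, 0, 0, 0, 0], [0.4, 0, 0, 0, 0, 0], [0.4, 0, 0, 0, 0, 0]],
])

```text
time_s: 17.02
tcp_pos: [0.5514, 0.1152, 0.0139]
ee_rot: [[0.0, -0.929, 0.37], [0.0, 0.37, 0.929], [-1.0, -0.0, 0.0]]
wrist_force: [-5.0, 0.5, 13.0]
gripper_width: 0.636
```

```bash
python3 look.py m 140 130 370 290 3.4
python3 - <<'E'
from h import *
from station import r
p,d,c=load("m","wrist");W=cloud(d,c)
rr=np.hypot(W[...,0]-.5518,W[...,1]-.115)
for a,b,lo in ((.0095,.0165,.06),(.0195,.0265,.055)):
    m=(rr>a)&(rr<b)&(W[...,2]>lo)&(W[...,2]<.085);print(m.sum(),np.percentile(W[m][:,2],[10,50,90]).round(4))
p,d,c=load("l","wrist");W=cloud(d,c)
rr=np.hypot(W[...,0]-.5518,W[...,1]-.115)
for a,b,lo in ((.0095,.0165,.06),(.0195,.0265,.055)):
    m=(rr>a)&(rr<b)&(W[...,2]>lo)&(W[...,2]<.085);print(m.sum(),np.percentile(W[m][:,2],[10,50,90]).round(4))
s=r.sense();print(s["wrist_force"],s["moment"],s["tcp_pos"])
E
```

```text
[0.5514 0.1152 0.0139] [-0.1  0.  -0.   0.1  0.   0. ] [[0.0002, -0.9288, 0.3705], [0.0002, 0.3705, 0.9288], [-1.0, -0.0001, 0.0002]]
1389 [0.0714 0.0731 0.0739]
2540 [0.0685 0.0703 0.0712]
1300 [0.0724 0.0732 0.074 ]
2683 [0.0721 0.0749 0.0759]
[-3.88801373  0.30943841 12.7242289 ] [ 0.1312458   1.16869536 -0.49740223] [0.5514045  0.11524124 0.01387567]
```

View pics/m_crop.png

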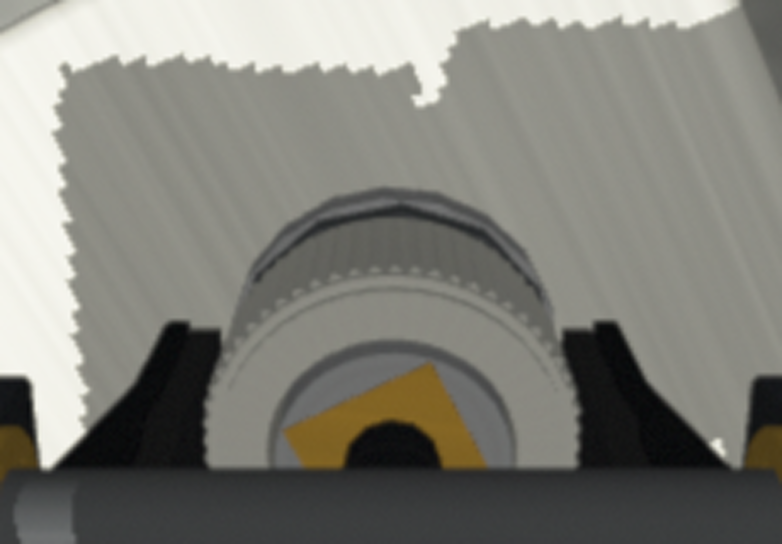

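The collar has really sunk 4.6 mm (its top went from 0.0749 to 0.0703), but 13 N and a -0.5 N m moment about z suggest one keyway wall is rubbing on a pin. The moment's sign says to turn a little further clockwise.

Call:
play_rows([
  [[0, 0, 0, 0.1, 0, 0], [0, 0, 0, 0.2, 0, 0], [0, 0, 0, 0.2, 0, 0]],
])

```text
time_s: 17.45
tcp_pos: [0.5513, 0.1152, 0.0125]
ee_rot: [[-0.0, -0.916, 0.401], [-0.0, 0.401, 0.916], [-1.0, 0.0, -0.0]]
wrist_force: [-1.2, -0.2, 5.1]
gripper_width: 0.639
```

```bash
python3 - <<'E'
from station import r
s=r.sense();print(s["wrist_force"],s["moment"],s["tcp_pos"])
E
```

```text
[-1.1512594  -0.21078377  5.12572765] [ 0.14252327  0.41767469 -0.10984672] [0.5512964  0.11517199 0.01246632]
```

That freed it: z went to 0.0125 with 5 N. I turn 1.5° more towards the keyway's middle and push on.

Call:
play_rows([
  [[0.05, 0, 0, 0.15, 0, 0], [0.2, 0, 0, 0.15, 0, 0], [0.35, 0, 0, 0.15, 0, 0], [0.5, 0, 0, 0.15, 0, 0], [0.5, 0, 0, 0.15, 0, 0]],
])

```text
time_s: 18.08
tcp_pos: [0.5515, 0.1151, 0.0088]
ee_rot: [[0.0, -0.905, 0.425], [-0.0, 0.425, 0.905], [-1.0, -0.0, -0.0]]
wrist_force: [-4.4, 0.8, 12.6]
gripper_width: 0.641
```

```bash
python3 - <<'E'
from station import r
s=r.sense();print(s["wrist_force"],s["moment"],s["tcp_pos"])
E
```

```text
[-4.43998374  0.77954737 12.59090545] [ 0.1399837   1.30466302 -0.06957479] [0.55145119 0.11514049 0.00877511]
```

Call:
play_rows([
  [[0.1, 0, 0, 0, 0, 0], [0.2, 0, 0, 0, 0, 0], [0.2, 0, 0, 0, 0, 0]],
])

```text
time_s: 18.45
tcp_pos: [0.5515, 0.1151, 0.0087]
ee_rot: [[0.001, -0.905, 0.425], [-0.0, 0.425, 0.905], [-1.0, -0.001, -0.0]]
wrist_force: [-8.3, 0.8, 25.9]
gripper_width: 0.638
```

```bash
python3 look.py n 140 130 370 290 3.4
python3 - <<'E'
from h import *
from station import r
p,d,c=load("n","wrist");W=cloud(d,c)
rr=np.hypot(W[...,0]-.5518,W[...,1]-.115)
for a,b,lo in ((.0095,.0165,.06),(.0195,.0265,.055)):
    m=(rr>a)&(rr<b)&(W[...,2]>lo)&(W[...,2]<.085);print(m.sum(),np.percentile(W[m][:,2],[10,50,90]).round(4))
s=r.sense();print(s["wrist_force"],s["moment"],s["tcp_pos"],s["gripper_width"])
p,d,c=grab(r,"n","scene");cv2.imwrite("pics/n_s.png",cv2.resize(p[100:280,150:370],None,fx=3.5,fy=3.3))
W=cloud(d,c)
for nm,x,y,R in (("mould",.722,.047,.05),("bottle",.432,-.417,.05)):
    m=(np.hypot(W[...,0]-x,W[...,1]-y)<R)&(W[...,2]>.03);print(nm,W[m].min(0).round(3),W[m].max(0).round(3))
E
```

```text
[0.5515 0.1152 0.0087] [-0.1 -0.  -0.  -0.1  0.1 -0. ] [[0.0006, -0.9052, 0.4249], [-0.0004, 0.4249, 0.9052], [-1.0, -0.0008, -0.0001]]
1485 [0.0667 0.073  0.0739]
2486 [0.0635 0.0652 0.0661]
[-9.36366597 -0.05608616 24.96273513] [ 0.14190778  2.64061128 -0.14817949] [0.55148966 0.11515333 0.00870991] 0.6382189792325982
mould [0.691 0.015 0.03 ] [0.755 0.077 0.054]
bottle [ 0.412 -0.445  0.03 ] [ 0.463 -0.389  0.142]
```

View pics/n_crop.png

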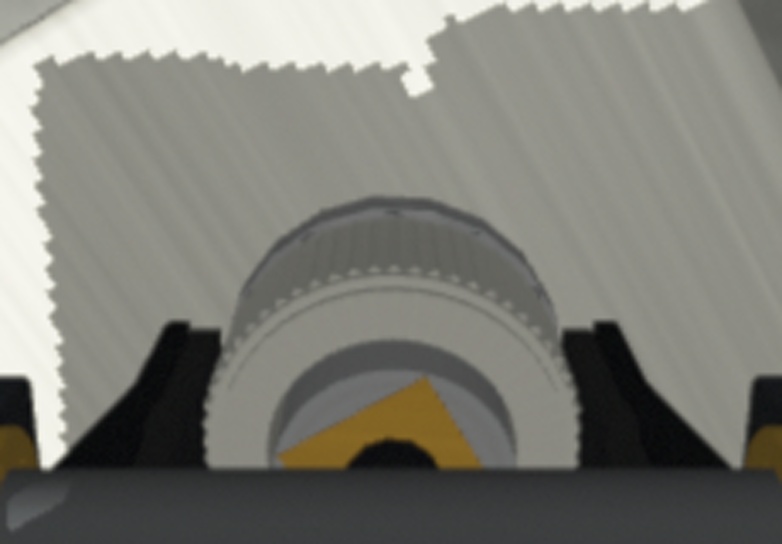

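View pics/n_s.png

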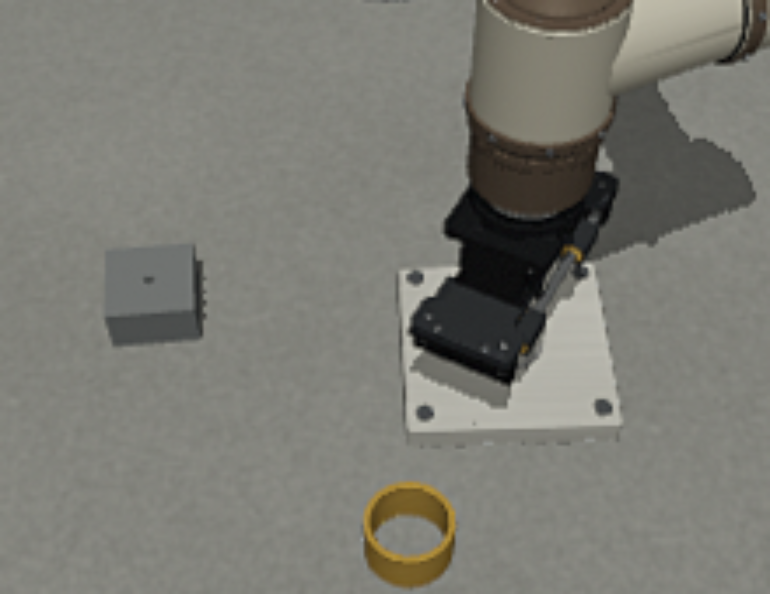

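Call:
play_rows([
  [[0, 0, 0, 0, 0, 0], [0, 0, 0, 0, 0, 0], [0, 0, 0, 0, 0, 0], [0, 0, 0, 0, 0, 0]],
])

```text
time_s: 19.05
tcp_pos: [0.5515, 0.1151, 0.0087]
ee_rot: [[0.001, -0.905, 0.425], [-0.0, 0.425, 0.905], [-1.0, -0.001, -0.0]]
wrist_force: [-8.3, 0.4, 24.2]
gripper_width: 0.639
```

```bash
python3 - <<'E'
from h import *
from station import r
p,d,c=load("n","wrist");g=cv2.cvtColor(p,cv2.COLOR_BGR2GRAY)
print(g[252:267,256])
W=cloud(d,c)
for v in range(256,268): 
    X=W[v,256]; print(v,X.round(4),np.hypot(X[0]-.5518,X[1]-.115).round(4), ray_z(c,256,v,.074).round(4))
s=r.sense();print(s["wrist_force"],s["tcp_pos"],s["gripper_width"],s["time_s"])
E
```

```text
[102 103 103 103 102 102  95  55  21  14  13  15  14  14  17]
256 [0.5477 0.1082 0.0743] 0.0079 [0.5478 0.1084 0.074 ]
257 [0.5482 0.1092 0.0732] 0.0068 [0.548  0.1088 0.074 ]
258 [0.5483 0.1095 0.0737] 0.0065 [0.5483 0.1093 0.074 ]
259 [0.5482 0.1093 0.075 ] 0.0068 [0.5485 0.1098 0.074 ]
260 [0.5484 0.1096 0.0753] 0.0064 [0.5487 0.1102 0.074 ]
261 [0.5485 0.1099 0.0757] 0.0061 [0.5489 0.1107 0.074 ]
262 [0.5483 0.1093 0.0776] 0.0067 [0.5491 0.1112 0.074 ]
263 [0.5483 0.1095 0.0782] 0.0065 [0.5494 0.1117 0.074 ]
264 [0.548  0.1086 0.0807] 0.0074 [0.5496 0.1121 0.074 ]
265 [0.5482 0.1092 0.0804] 0.0068 [0.5498 0.1126 0.074 ]
266 [0.5484 0.1096 0.0805] 0.0063 [0.55   0.1131 0.074 ]
267 [0.5481 0.109  0.0826] 0.0071 [0.5503 0.1136 0.074 ]
[-8.27955597  0.42200748 24.18434266] [0.55149268 0.11514916 0.00869171] 0.6390492854191929 19.05
```

The handle's visible surface starts at z ≈ 0.074 at radius ≈ 7 mm, so its shoulder is on the boss. The collar is home and steady at 24 N. I hand in.

```bash
python3 - <<'E'
from station import r
print(r.finish_job())
E
```

```text
the job is handed in; nothing more can be done
None
```

I put the probe fully into the port and let go of it. Then I turned the collar about 37° clockwise and pushed it home, and handed in at 19.05 s still gripping and pressing it.

**Last checks**
- **Collar:** The tool dropped 10.0 mm in total, and pressing harder (13 N to 25 N) moved it only 0.1 mm further. By depth camera the collar's top fell 9.7 mm, which agrees within noise. The hold was steady at about 24 N, with the grip width unchanged at about 56 mm.
- **Probe:** After release, the handle's top measured 0.1033 m against 0.104 m expected. At the end its shoulder was on the boss, with the handle's visible surface starting at about 0.074 m. By then the gripper hid the handle's top, so that part could not be re-measured.
- **Bystanders:** The mould and bottle measured the same as at the start. I never went near the spanner, but I did not re-measure it.

**What went wrong or disagreed**
- **Reported tool point:** The real fingertips sit about 35 mm above the reported TCP, so my first grip closed on nothing above the handle. Wrist and scene depth both confirmed this. I corrected for it and the second grip held.
- **Keyways:** The collar first rubbed on a pin at about 33.5° of turn, at 13 N. A further 3.5° clockwise cleared it.

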